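Close a mug-handle casting mould and clamp it until the clutch clicks

ROBOT

A 6-joint arm with a two-finger parallel gripper is mounted at the origin on the work surface; the furniture and walls round the work are solid. World frame = base frame: x ahead of the robot, y to its left, z up, the work surface at z = 0. Lengths are in m, angles in degrees, forces in N, time in s.
With the tool pointing down it reaches from about 0.375 to 0.825 m from the base axis. Payload 5.5 kg.
Tool frame: the origin (TCP) lies at the very end of the fingers, on their centre line; the grasp point (between the pads) lies 19 mm behind it; z points along the fingers, y is the line along which they close (so a half turn about z gives the same grasp; the last joint's range is limited). The gripper opens to 85 mm and grips with 20 to 120 N. Pads are 22 mm wide; open, the fingers measure 114 mm over their backs; the gripper's body (76 mm by 85 mm) begins 54 mm behind the grasp point. The pads swing forward as they close: fully open they stand 13 mm farther back than shut.
Start: joints at [64.63, 17.962, -2.699, 69.339, 0, 90], TCP at [0.257, 0.542, 0.231] pointing down, gripper open.
Joint ranges: [-152.73, 152.73], [-39.44, 99.34], [-58.76, 71.6], [-118.89, 123.64], [-81.53, 83.1], [-180, 180]. Speed limits (degrees/s): [136.94, 136.94, 172.46, 180, 180, 180].

INTERFACE

Orientations are given as [roll, pitch, yaw] about the fixed x, y, z axes, in that order (R = Rz(yaw) Ry(pitch) Rx(roll)).
In Python, from cell import state, snapshot, sign_off gives the robot as it stands.
- The arm moves only by the shell command python3 -m crank 'ROWS'. ROWS is JSON, one flat list of numbers, 5 for each row, row after row: the opening, from 0 (shut) to 1 (fully open), then the shift along the tool's x, y, z scaled (see below), then the turn about the tool's z scaled (see below). In form: [gripper, dx, dy, dz, spin, gripper, dx, dy, dz, spin, ...]. A call has exactly 10 rows; each row is the pose to reach, as a shift and turn from the pose commanded when the call began, along the tool's axes at that moment; what a row does not reach only later rows make up. The controller multiplies each number of a shift by 80 mm and each number of a turn by pi/2 rad. A row lasts 1/12 s, in which the tool goes at most 41.7 mm and 7.16 degrees, less where a joint would pass 70% of its speed; a pose out of reach is approached as far as the arm can. A call with a number of a shift or a turn outside -1 to 1 is refused whole. A call with a gripper value outside its range is refused whole. The fingers move at their own pace and stop on an object; the grip force is fixed at half the most. Time passes only in rows, so rows that repeat a pose let the fingers close, or fill a call up. It gives the time, the measured TCP pose, the force, the opening and the grip force at its end, in the units of the state.
- state(): the state, without advancing time (a new reading comes with each control period).
- snapshot(name): name is "scene" or "top" or "wrist"; returns a dict with "img" (384x512x3 uint8, red, green, blue), "mtx" (3x3 intrinsics, pixels), "rvec" (rotation vector, rad) and "tvec" (3), from world to camera coordinates, as OpenCV has them. Camera axes: x right, y down, z forward; pixel columns grow to the right and rows downward; lengths in m; the calibration is good to about 2 mm. A picture is of the moment at which its call begins. There is no depth.
- sign_off(): hands the job in; it is judged then, once.
The state is a dict: "time_s": time; "q": joint angles; "dq": joint speeds; "tau": joint torques, N m; "position": TCP position; "tcp_rot": TCP orientation; "ft_force": force on the tool from outside, world axes, zero at the start; "torque": the same for the moment, N m; "gripper_width": finger opening in m; "finger_force": force on a finger pad.
Only numpy, scipy, OpenCV 4.12 (cv2) and the standard library are available. Lean on these libraries where they do the work, as an engineer would, in place of code of your own. Each camera call takes 0.05 s, during which the arm holds its last target. There are 200 camera calls.

TASK

Close the plaster mug-handle mould: lay the loose cover half on the press's sloping loading shelf, carved face down and pouring notch on the uphill side, and slide it across the fixed half until it is fully home against the lower fence and the end stop. Then turn the black slip-clutch knob clockwise until the clutch clicks, so that the foot holds the cover tight, let go, and leave everything else on the table where it stands.

Things in the scene. Friction and masses are not known exactly. Their poses are not given: they have to be found in the camera images.
- bed: Sloping bed of the teal cast-iron mould press (fixed). Origin: centre of the parting plane, the upper face of the fixed white plaster half (64 mm in x, 150 mm in y). x points up the slope, away from the robot; y level along the bed to the robot's left, the loading side; z is the face normal, leaning 25 degrees from vertical towards the robot. Sizes below in mm in this frame.
- shelf_spot (a point): Where the cover's centre is when it is laid on, at bed (0, 110, 20), clear of the foot: mostly on the steel loading shelf (y 75 to 200, x -35 to 35, level with the parting plane), partly on the fixed half. From here it is pushed on its outer end along -y; it slides with about 3 to 5 N.
- home_spot (a point): Where the cover's centre is when it is fully home, at bed (0, 0, 20), its own axes parallel to the bed's. The arm of the C frame crosses above y -25 to 25 at z 67 to 102, coming from the uphill side, so the cover cannot be lowered straight to here.
- lower_fence (a point): Middle of the top edge of the steel lower fence, at bed (-32, 62, 8): its face is at x = -32, it runs along y -75 to 200 and stands 8 above the parting plane. The cover's downhill side rests on it. The uphill side has no fence; the column of the C frame stands at x 44 to 68, y -19 to 19.
- end_stop (a point): Middle of the top edge of the steel end stop, at bed (0, -75, 22): its face is at y = -75, x -40 to 40, and it stands 22 above the parting plane. Home, the cover's far end touches it.
- cover_center (a point): Centre (half-way up) of the loose cover half: a white plaster block, 64 mm (its x) by 150 mm (its y) by 40 mm thick (its z), 0.34 to 0.53 kg, lying carved face down on the table at the left. Its sides are plain and parallel and can be gripped across the 64 mm width.
- cover_gate (a point): Middle of the half-round pouring notch (28 mm wide) in the cover's +x long side, on its lower (carved) face, 48 mm from the centre towards its +y end. A red dab of paint on the cover's upper face, 12 mm in from that side, marks the place.
- bed_gate (a point): Middle of the matching half-round pouring notch in the uphill long side of the fixed half, at (32, 48, 0) mm in the bed's frame; the two notches meet when the mould is closed.
- knob_grip (a point): On the knob's axis, at gripping height, at bed (0, 0, 138.5). The knob is a black fluted cylinder with a red mark, 46 mm across and 34 high (18 below to 16 above this point); its axis is the bed's z. It stays at its height as it turns, on an aluminium collar 38 mm across (the screw's nut); the arm's top is 36 below this point. Turn it with the tool in line with the axis.
- knob (a joint): Slip of the knob on the collar, rad: 0 at the start, near 0 while both turn together, growing when the clutch slips clockwise (seen from above the knob). A ball clicks over 12 pins, a click per 0.52 rad. Turning takes about 0.22 N m; the foot lands after 1.2 to 3.3 rad, the torque climbs within a further 0.2 to 1.3 rad to 0.33 N m, where the clutch lets go and ripples.
- foot: Round rubber foot, 36 mm across, on the screw's spindle under the arm; it does not turn. Origin: centre of its lower face, on the knob's axis. It starts 3.5 to 10.5 mm above the level of the cover's upper face and comes down 20 mm per turn of knob and collar (a steep four-start thread). The clutch limits its force to about 100 N at most.
- pigment_jar: red jar with a red lid, 68 mm across, 104 mm high, standing at the back right; origin under its centre
- paint_tin: white-dripped tin, 101 mm across, 134 mm high, at the back left; origin under its centre
- pigment_bowl: small white bowl of red pigment with a brush standing in it, 139x102x118 mm, at the back left; origin under its centre
- slip_beaker: pale beaker, 70 mm across, 78 mm high, at the right; origin under its centre
- water_bottle: clear water bottle, 60 mm across, 215 mm high, at the back right; origin under its centre
- sill_bowl: white bowl, 125 mm across, 60 mm high, at the right; origin under its centre
Things that resemble listed ones, but are neither listed nor needed, are in the scene too. What is shaped like the part that bears cover_center but green is not meant.

How it is judged:
By the outcome, as a careful person would: the job done as asked, in the order asked, and still so for the second after the job is handed in, with the robot touching nothing.
It also fails if it takes over 67 s, if anything falls off the work surface, if the arm or the gripper's body presses on something with over 40 N, if the wrist force passes 120 N, or if a joint passes its speed limit or range.

## Working session

There is one attempt and no reset: what is moved stays moved. The work goes in short steps, Python scripts to look and compute and a shell command to move; the robot and the scene stay as the last step left them, time stands still between calls to the robot, and variables do not carry over. Pictures are saved under pics/ and viewed, at most 10 in all, crops included, and the job is handed in when it is done.

```bash
ls; mkdir -p pics
python3 - <<'E'
from cell import state,snapshot
import cv2
for n in("scene","top"):
    s=snapshot(n);cv2.imwrite(f"pics/{n}0.png",s["img"][:,:,::-1]);print(n,s["mtx"].tolist(),s["rvec"],s["tvec"])
print(state())
E
```

```text
pics
scene [[456.613491473687, 0.0, 257.6575192738247], [0.0, 456.613491473687, 195.3484622334397], [0.0, 0.0, 1.0]] [ 0.98355238 -2.32688992  1.20327854] [0.45095518 0.25846591 1.75315859]
top [[424.177324157595, 0.0, 258.481761058253], [0.0, 424.177324157595, 194.98379952041466], [0.0, 0.0, 1.0]] [ 2.1527942  -2.11794091  0.16089306] [0.17791994 0.50579746 1.80616977]
{'time_s': 0.1, 'q': array([ 6.46302949e+01,  1.79999458e+01, -2.74929972e+00,  6.93388431e+01,
       -1.20512380e-03,  8.99989921e+01]), 'dq': array([-0.00107676, -0.06590225,  0.19509011,  0.00622134,  0.00684931,
       -0.04643634]), 'tau': array([ 1.67866724e-04, -5.40767097e+01,  3.40540516e+01,  1.12290803e-02,
        5.25191820e-05, -1.00463518e-05]), 'position': array([0.25685802, 0.54166449, 0.23051667]), 'tcp_rot': array([-1.79911911e+02,  1.20357277e-03,  1.54631305e+02]), 'ft_force': array([0.43909395, 0.13972936, 0.20987939]), 'torque': array([ 0.00548252,  0.0298831 , -0.01010535]), 'finger_force': 0.0, 'gripper_width': 0.08514423089681714}
```

View pics/scene0.png

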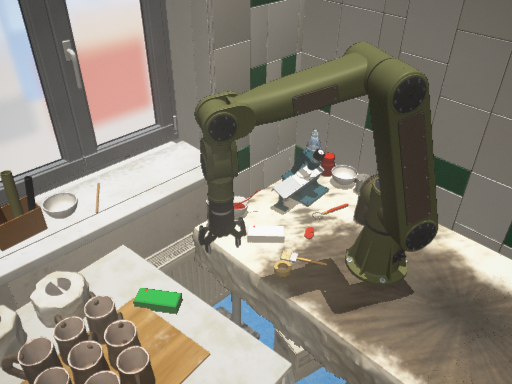

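View pics/top0.png

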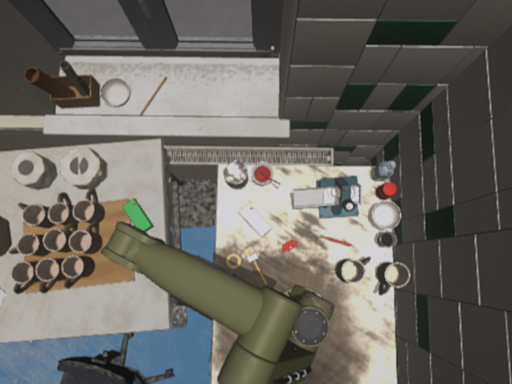

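The scene view shows the white cover at about (267,234), the green lookalike at (158,300) on the other table, and the press at (300,185). The top view shows the cover at (255,220), the green block at (138,215), and the press at (325,196) with its loading shelf at (308,198). I'll enlarge the top view and check the wrist view.

```bash
cat > h.py <<'E'
import numpy as np, cv2
from cell import state,snapshot
from scipy.spatial.transform import Rotation as R
def proj(s,P): return cv2.projectPoints(np.array(P,float).reshape(-1,3),s["rvec"],s["tvec"],s["mtx"],None)[0].reshape(-1,2)
def ray(s,uv,z):
    M=cv2.Rodrigues(s["rvec"])[0];c=-M.T@s["tvec"];d=M.T@np.linalg.inv(s["mtx"])@np.r_[uv,1.]
    return c+d*(z-c[2])/d[2]
def tri(obs): # [(s,uv)...] least-squares point
    A=np.zeros((3,3));b=np.zeros(3)
    for s,uv in obs:
        M=cv2.Rodrigues(s["rvec"])[0];c=-M.T@s["tvec"].ravel();d=M.T@np.linalg.inv(s["mtx"])@np.r_[uv,1.];d/=np.linalg.norm(d)
        Q=np.eye(3)-np.outer(d,d);A+=Q;b+=Q@c
    return np.linalg.solve(A,b)
E
python3 - <<'E'
from h import *
w=snapshot("wrist");t=snapshot("top")
a=w["img"][:,:,::-1]
b=cv2.resize(t["img"][150:260,225:375,::-1],None,fx=5,fy=5,interpolation=cv2.INTER_CUBIC)
cv2.imwrite("pics/w1.png",a);cv2.imwrite("pics/t1.png",b)
M=cv2.Rodrigues(w["rvec"])[0];print("wristcam",-M.T@w["tvec"].ravel(),M.tolist(),w["mtx"][0,0])
print(proj(t,[[0,0,0],[.5,0,0],[.5,.3,0]]))
E
```

```text
wristcam [0.19045171 0.57168011 0.37462014] [[0.42945657694976913, 0.90308631218477, -0.0014701221374969486], [0.8649339553864578, -0.4108442206498245, 0.2882642523417972], [0.25972350939821354, -0.12506853762297912, -0.957549768713212]] 327.27776828276797
[[300.26609631 313.7698728 ]
 [300.41513548 197.70843753]
 [232.95130257 196.6527842 ]]
```

View pics/t1.png

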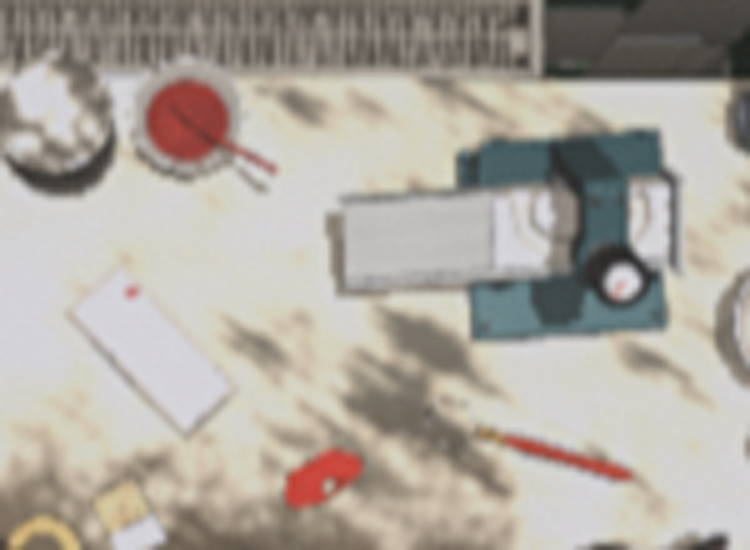

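View pics/w1.png

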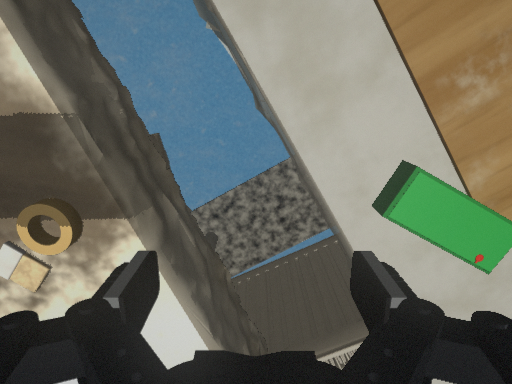

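The cover, white with a red dab at crop (132,292), has corners at (121,268), (68,315), (190,437) and (236,390). The green block has the same shape but sits on the side table, so it is not the one. The shelf's corners are at about (343,198) and (338,293), and the knob's top is at (620,283).

```bash
cat >> h.py <<'E'
def bedR(yaw): # x uphill away from robot, z leans toward robot by 25deg
    return R.from_euler('z',yaw,degrees=True)*R.from_euler('y',-25,degrees=True)
def fitbed(obs,x0=(.55,-.1,.12,0)): # obs [(s,uv,bedpt mm)]
    from scipy.optimize import least_squares
    f=lambda p:np.concatenate([(proj(s,p[:3]+bedR(p[3]).apply(np.array(b)/1000.))[0]-uv) for s,uv,b in obs])
    return least_squares(f,x0,loss='soft_l1')
E
python3 - <<'E'
from h import *
t=snapshot("top")
px=lambda x,y:np.array([(x+.5)/5-.5+225,(y+.5)/5-.5+150])
C=[ray(t,px(*p),.04) for p in[(121,268),(68,315),(190,437),(236,390)]]
d=ray(t,px(132,292),.04)
C=np.array(C);print(C.round(4),"centre",C.mean(0),"dab",d)
print([np.linalg.norm(C[i]-C[(i+1)%4]).round(4) for i in range(4)])
v=(C[0]+C[1]-C[2]-C[3]);print("y axis yaw",np.degrees(np.arctan2(v[1],v[0])))
ob=[(t,px(*p),b) for p,b in[((343,200),(35,200,0)),((338,293),(-35,200,0)),((490,192),(32,75,0)),((620,283),(0,0,154.5))]]
r=fitbed(ob);print(r.x,r.fun.round(1))
E
```

```text
[[0.4661 0.2276 0.04  ]
 [0.4243 0.2726 0.04  ]
 [0.3208 0.1654 0.04  ]
 [0.3618 0.1265 0.04  ]] centre [0.3932694  0.19803328 0.04      ] dab [0.44529401 0.21762495 0.04      ]
[np.float64(0.0614), np.float64(0.149), np.float64(0.0565), np.float64(0.1453)]
y axis yaw 45.05693814226519
[ 0.49486674 -0.15543706  0.12278991  4.54805295] [-1.   0.3  0.6 -2.1 -0.2  0.7  0.4 -0. ]
```

```bash
cat >> h.py <<'E'
def plan(pos,yaw,n=None,st=None):
    """units for n calls from the measured pose to pos / tool yaw (tool down), max .95 units shift & .78 spin per call"""
    st=st or state();p=np.array(st["position"]);y=st["tcp_rot"][2];print("from",p.round(4),st["tcp_rot"].round(2),"t",round(st["time_s"],1))
    pos=np.array(pos)
    def run(n):
        P=p.copy();Y=y;dy=(yaw-y+180)%360-180;out=[];ok=abs(dy)/n<=70
        for i in range(n):
            M=R.from_euler('xyz',[180,0,Y],degrees=True).as_matrix()
            u=M.T@((pos-P)/(n-i))/.08;ok&=max(abs(u))<=.98
            out.append(np.r_[u,-dy/n/90].round(3));P=P+M@u*.08;Y+=dy/n
        return out,ok
    if not n:
        n=1
        while not run(n)[1] and n<15:n+=1
    for o in run(n)[0]:print(list(map(float,o)))
E
python3 -c "
from h import *
plan([.393,.198,.13],45)"
```

```text
from [0.257  0.5419 0.2309] [-179.95   -0.    154.63] t 0.2
[-0.676, -0.631, 0.252, 0.244]
[-0.862, -0.333, 0.252, 0.244]
[-0.924, 0.013, 0.252, 0.244]
[-0.853, 0.357, 0.252, 0.244]
[-0.658, 0.65, 0.252, 0.244]
```

```bash
python3 -m crank '[1,-0.2,-0.2,0.08,0.08, 1,-0.4,-0.4,0.16,0.16, 1,-0.676,-0.631,0.252,0.244, 1,-0.676,-0.631,0.252,0.244, 1,-0.676,-0.631,0.252,0.244, 1,-0.676,-0.631,0.252,0.244, 1,-0.676,-0.631,0.252,0.244, 1,-0.676,-0.631,0.252,0.244, 1,-0.676,-0.631,0.252,0.244, 1,-0.676,-0.631,0.252,0.244]'
python3 -m crank '[1,-0.862,-0.333,0.252,0.244, 1,-0.862,-0.333,0.252,0.244, 1,-0.862,-0.333,0.252,0.244, 1,-0.862,-0.333,0.252,0.244, 1,-0.862,-0.333,0.252,0.244, 1,-0.862,-0.333,0.252,0.244, 1,-0.862,-0.333,0.252,0.244, 1,-0.862,-0.333,0.252,0.244, 1,-0.862,-0.333,0.252,0.244, 1,-0.862,-0.333,0.252,0.244]'
python3 -m crank '[1,-0.924,0.013,0.252,0.244, 1,-0.924,0.013,0.252,0.244, 1,-0.924,0.013,0.252,0.244, 1,-0.924,0.013,0.252,0.244, 1,-0.924,0.013,0.252,0.244, 1,-0.924,0.013,0.252,0.244, 1,-0.924,0.013,0.252,0.244, 1,-0.924,0.013,0.252,0.244, 1,-0.924,0.013,0.252,0.244, 1,-0.924,0.013,0.252,0.244]'
python3 -c "
from h import *
print(state()['q'])
plan([.393,.198,.13],45)"
```

```text
time_s: 1.08
position: [0.2841, 0.4739, 0.2112]
tcp_rot: [180.0, -0.0, 132.7]
ft_force: [0.9, 0.7, -0.5]
gripper_width: 0.0853
finger_force: 0.0
time_s: 1.92
position: [0.3113, 0.405, 0.191]
tcp_rot: [180.0, -0.0, 110.8]
ft_force: [0.5, 0.3, -0.2]
gripper_width: 0.0858
finger_force: 0.0
time_s: 2.75
position: [0.3384, 0.3362, 0.1709]
tcp_rot: [180.0, -0.0, 88.8]
ft_force: [-1.1, -0.0, 0.3]
gripper_width: 0.0854
finger_force: 0.0
[ 4.48092324e+01  6.82358247e+00 -2.48252468e+01  5.83459957e+01
  1.85464973e-03  1.35985329e+02]
from [0.3384 0.3362 0.1709] [ 1.800e+02 -1.000e-02  8.882e+01] t 2.8
[-0.857, 0.359, 0.255, 0.243]
[-0.661, 0.652, 0.255, 0.243]
```

```bash
python3 -m crank '[1,-0.857,0.359,0.255,0.243, 1,-0.857,0.359,0.255,0.243, 1,-0.857,0.359,0.255,0.243, 1,-0.857,0.359,0.255,0.243, 1,-0.857,0.359,0.255,0.243, 1,-0.857,0.359,0.255,0.243, 1,-0.857,0.359,0.255,0.243, 1,-0.857,0.359,0.255,0.243, 1,-0.857,0.359,0.255,0.243, 1,-0.857,0.359,0.255,0.243]' | tail -1
python3 -m crank '[1,-0.661,0.652,0.255,0.243, 1,-0.661,0.652,0.255,0.243, 1,-0.661,0.652,0.255,0.243, 1,-0.661,0.652,0.255,0.243, 1,-0.661,0.652,0.255,0.243, 1,-0.661,0.652,0.255,0.243, 1,-0.661,0.652,0.255,0.243, 1,-0.661,0.652,0.255,0.243, 1,-0.661,0.652,0.255,0.243, 1,-0.661,0.652,0.255,0.243]' | tail -1
python3 - <<'E'
from h import *
s=snapshot("wrist");np.save("w2.npy",s,allow_pickle=True)
im=s["img"][:,:,::-1].copy()
# predicted cover corners
yv=np.array([.707,.707,0]);xv=np.array([.707,-.707,0]);c=np.array([.393,.198,.04])
for p in proj(s,[c+a*.032*xv+b*.075*yv for a,b in[(1,1),(-1,1),(-1,-1),(1,-1)]]):cv2.circle(im,tuple(int(v) for v in p),3,(255,0,255),1);print(p)
cv2.imwrite("pics/w2.png",im);plan([.393,.198,.012],45)
E
```

```text
finger_force: 0.0
finger_force: 0.0
[299.91429862  91.43106801]
[206.19473848  91.37546021]
[213.89465364 284.33848017]
[292.43429092 284.37520521]
from [0.3929 0.1979 0.1301] [ 1.800e+02 -1.000e-02  4.508e+01] t 4.5
[0.001, -0.0, 0.738, 0.0]
[0.001, -0.0, 0.738, 0.0]
```

View pics/w2.png

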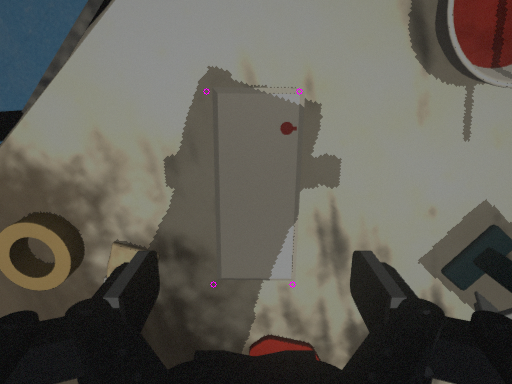

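The wrist view shows the cover shaded by the gripper: its faces run roughly from (218,92) to (299,92) and down to (293,278), with the dab at (287,128). The left edge is unclear, so I'll check pixel profiles.

Run:
```python
from h import *
s=np.load("w2.npy",allow_pickle=True).item()
im=s["img"].astype(int)
for r in(120,180,260):print(r,[tuple(im[r,c]) [0] for c in range(196,310,1)])
print("col255",[int(im[r,255].sum()//3) for r in range(78,110)],[int(im[r,235].sum()//3) for r in range(265,295)])
for uv in[(287.5,128)]:print(ray(s,uv,.04))
for uv in[(220,278),(293,278),(298,92),(218,92)]:print(ray(s,uv,.04),ray(s,uv,.0))
```

```text
120 [np.int64(96), np.int64(95), np.int64(93), np.int64(94), np.int64(97), np.int64(97), np.int64(94), np.int64(92), np.int64(94), np.int64(95), np.int64(93), np.int64(96), np.int64(94), np.int64(95), np.int64(94), np.int64(95), np.int64(91), np.int64(87), np.int64(82), np.int64(82), np.int64(83), np.int64(85), np.int64(101), np.int64(103), np.int64(103), np.int64(106), np.int64(103), np.int64(105), np.int64(106), np.int64(104), np.int64(104), np.int64(105), np.int64(104), np.int64(104), np.int64(107), np.int64(108), np.int64(104), np.int64(105), np.int64(106), np.int64(105), np.int64(107), np.int64(106), np.int64(107), np.int64(105), np.int64(104), np.int64(105), np.int64(104), np.int64(105), np.int64(106), np.int64(105), np.int64(106), np.int64(103), np.int64(104), np.int64(105), np.int64(104), np.int64(105), np.int64(105), np.int64(105), np.int64(106), np.int64(107), np.int64(107), np.int64(104), np.int64(107), np.int64(106), np.int64(107), np.int64(106), np.int64(104), np.int64(105), np.int64(107), np.int64(105), np.int64(107), np.int64(108), np.int64(107), np.int64(104), np.int6
[... 3829 characters left out ...]
(143), np.int64(141), np.int64(142), np.int64(142), np.int64(141), np.int64(139), np.int64(141), np.int64(138)]
col255 [131, 130, 129, 125, 126, 126, 120, 81, 75, 98, 135, 128, 89, 91, 93, 95, 101, 100, 99, 99, 100, 99, 101, 101, 100, 100, 100, 98, 99, 99, 98, 99] [96, 95, 95, 95, 95, 95, 96, 97, 94, 95, 95, 94, 93, 80, 73, 78, 76, 77, 74, 75, 73, 75, 75, 76, 73, 74, 71, 74, 75, 73]
[0.44579068 0.21649772 0.04      ]
[0.32512346 0.16809169 0.04      ] [0.30472745 0.15439432 0.        ]
[0.36693624 0.12632351 0.04      ] [0.35368051 0.10549347 0.        ]
[0.46747225 0.22905235 0.04      ] [0.47138483 0.22576509 0.        ]
[0.42880678 0.26767407 0.04      ] [0.42611655 0.27098216 0.        ]
```

The top face measures a little under 64×150 mm because of its chamfer. Both the corners and the dab put the centre at about (0.397, 0.197), with yaw 45° confirmed. I'll descend and grip.

```bash
python3 -m crank '[1,0.028,0.044,0.25,0, 1,0.028,0.044,0.5,0, 1,0.028,0.044,0.74,0, 1,0.028,0.044,0.74,0, 1,0.028,0.044,0.74,0, 1,0.028,0.044,0.74,0, 1,0.028,0.044,0.74,0, 1,0.028,0.044,0.74,0, 1,0.028,0.044,0.74,0, 1,0.028,0.044,0.74,0]' | tail -3
python3 -m crank '[1,0,0,0.2,0, 1,0,0,0.35,0, 1,0,0,0.5,0, 1,0,0,0.6,0, 1,0,0,0.7,0, 1,0,0,0.74,0, 1,0,0,0.74,0, 1,0,0,0.74,0, 0,0,0,0.74,0, 0,0,0,0.74,0]'
python3 -m crank '[0,0,0,0,0, 0,0,0,0,0, 0,0,0,0,0, 0,0,0,0,0, 0,0,0,-0.1,0, 0,0,0,-0.2,0, 0,0,0,-0.35,0, 0,0,0,-0.5,0, 0,0,0,-0.7,0, 0,0,0,-0.9,0]'
python3 -c "
from cell import *;print(state()['tcp_rot'])"
```

```text
ft_force: [0.7, -0.5, 0.6]
gripper_width: 0.0856
finger_force: 0.0
time_s: 6.13
position: [0.3973, 0.1971, 0.0121]
tcp_rot: [-180.0, -0.1, 45.0]
ft_force: [-2.2, 2.9, 3.0]
gripper_width: 0.0639
finger_force: 2.6
time_s: 6.97
position: [0.3967, 0.1963, 0.0847]
tcp_rot: [-180.0, 0.0, 45.0]
ft_force: [0.4, -0.3, -3.4]
gripper_width: 0.0631
finger_force: 67.3
[-1.79999152e+02  3.33753216e-02  4.50067896e+01]
```

Gripped: 63 mm opening and about 4 N of weight. Next I'll pin down the bed pose from both fixed cameras.

Run:
```python
from h import *
t=snapshot("top");s=snapshot("scene")
np.save("ts.npy",{"t":t,"s":s},allow_pickle=True)
cv2.imwrite("pics/t2.png",cv2.resize(t["img"][172:224,285:365,::-1],None,fx=10,fy=10,interpolation=cv2.INTER_CUBIC))
cv2.imwrite("pics/s2.png",cv2.resize(s["img"][140:215,265:345,::-1],None,fx=8,fy=8,interpolation=cv2.INTER_CUBIC)[:600])
```

```text
(no output)
```

View pics/t2.png

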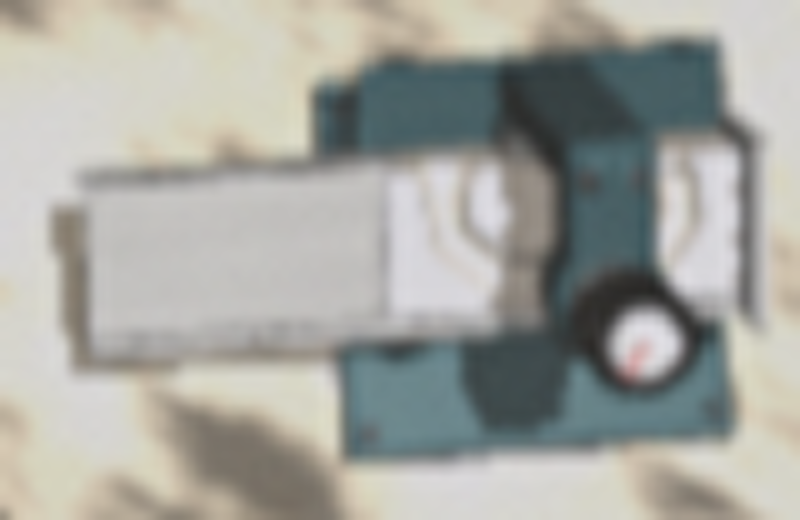

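View pics/s2.png

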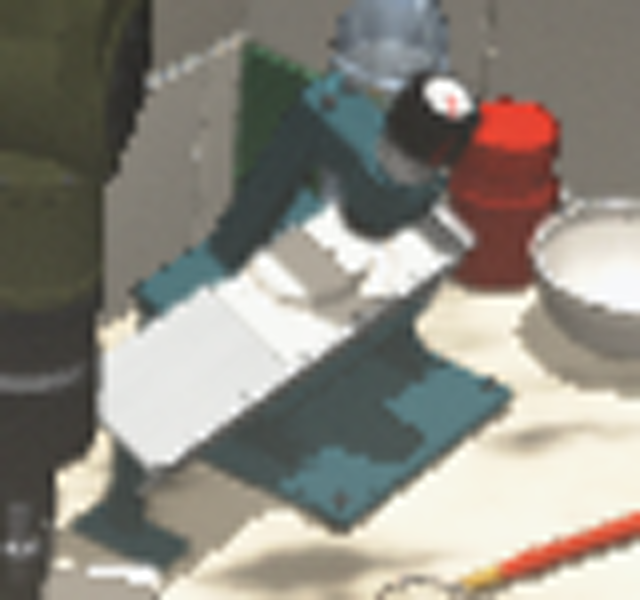

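Top crop: shelf corner (84,183), shelf/plaster seam (388,170), knob top (645,342). Scene crop: seam's uphill end (207,288), knob top (447,98), end-stop corner (472,240). I'll fit the bed to these points.

Run:
```python
from h import *
d=np.load("ts.npy",allow_pickle=True).item();t,s=d["t"],d["s"]
T=lambda x,y:np.array([(x+.5)/10-.5+285,(y+.5)/10-.5+172])
S=lambda x,y:np.array([(x+.5)/8-.5+265,(y+.5)/8-.5+140])
ob=[(t,T(84,183),(35,200,0)),(t,T(388,170),(32,75,0)),(t,T(645,342),(0,0,154.5)),(t,T(93,328),(-32,200,8)),
(s,S(207,288),(32,75,0)),(s,S(447,98),(0,0,154.5)),(s,S(472,240),(-40,-75,22))]
r=fitbed(ob);print(r.x.round(4));print(r.fun.reshape(-1,2).round(2))
print("knob top tri",tri([(t,T(645,342)),(s,S(447,98))]),"seam tri",tri([(t,T(388,170)),(s,S(207,288))]))
x=r.x;B=bedR(x[3]);w=lambda b:x[:3]+B.apply(np.array(b)/1000)
for n,cam,f,o in(("t",t,10,(285,172)),("s",s,8,(265,140))):
    for b in[(35,200,0),(-32,200,8),(-35,75,0),(32,-75,0),(40,-75,22),(-40,-75,22),(-32,75,0),(0,0,102)]:
        p=proj(cam,w(b))[0];print(n,b,((p+.5-o)*f).round(0))
print("shelf",w((0,110,20)),"knobgrip",w((0,0,138.5)))
```

```text
[ 0.4987 -0.1613  0.1012  3.7865]
[[ 0.35 -0.54]
 [-0.19 -0.03]
 [ 0.06  0.21]
 [ 0.02  0.82]
 [-0.02 -0.34]
 [-0.24 -0.18]
 [-0.19  0.5 ]]
knob top tri [ 0.43373808 -0.16620642  0.24017684] seam tri [ 0.52312331 -0.08565834  0.11225062]
t (35, 200, 0) [ 88. 178.]
t (-32, 200, 8) [ 94. 337.]
t (-35, 75, 0) [387. 323.]
t (32, -75, 0) [745. 152.]
t (40, -75, 22) [758. 147.]
t (-40, -75, 22) [754. 332.]
t (-32, 75, 0) [387. 316.]
t (0, 0, 102) [617. 305.]
s (35, 200, 0) [ 59. 375.]
s (-32, 200, 8) [150. 455.]
s (-35, 75, 0) [291. 370.]
s (32, -75, 0) [367. 182.]
s (40, -75, 22) [373. 149.]
s (-40, -75, 22) [471. 245.]
s (-32, 75, 0) [287. 366.]
s (0, 0, 102) [404. 159.]
shelf [ 0.48298653 -0.05214375  0.1193624 ] knobgrip [ 0.44027992 -0.16521089  0.22675988]
```

The bed fit has residuals under 1 px, and the knob check agrees within 1 mm. Next I'll lift and carry the cover to a hover above the shelf.

```bash
python3 -c "
from h import *
plan([.490,-.052,.225],93.8)"
```

```text
from [0.399  0.1975 0.0863] [179.9   -0.25  45.01] t 7.1
[-0.35, 0.752, -0.433, -0.136]
[-0.501, 0.661, -0.433, -0.136]
[-0.63, 0.54, -0.433, -0.136]
[-0.73, 0.395, -0.433, -0.136]
```

```bash
python3 -m crank '[0,-0.035,0.075,-0.09,-0.014, 0,-0.07,0.15,-0.18,-0.027, 0,-0.105,0.226,-0.27,-0.041, 0,-0.14,0.3,-0.36,-0.054, 0,-0.175,0.376,-0.45,-0.068, 0,-0.21,0.45,-0.54,-0.082, 0,-0.245,0.526,-0.63,-0.095, 0,-0.28,0.6,-0.72,-0.109, 0,-0.315,0.677,-0.81,-0.122, 0,-0.35,0.752,-0.9,-0.136]' | tail -6
python3 -m crank '[0,-0.05,0.066,-0.083,-0.014, 0,-0.1,0.132,-0.166,-0.027, 0,-0.15,0.198,-0.25,-0.041, 0,-0.2,0.264,-0.33,-0.054, 0,-0.25,0.33,-0.415,-0.068, 0,-0.3,0.396,-0.5,-0.082, 0,-0.35,0.463,-0.58,-0.095, 0,-0.4,0.53,-0.66,-0.109, 0,-0.45,0.595,-0.75,-0.122, 0,-0.501,0.661,-0.83,-0.136]' | tail -6
python3 -m crank '[0,-0.063,0.054,0,-0.014, 0,-0.126,0.108,0,-0.027, 0,-0.19,0.162,0,-0.041, 0,-0.252,0.216,0,-0.054, 0,-0.315,0.27,0,-0.068, 0,-0.378,0.324,0,-0.082, 0,-0.441,0.378,0,-0.095, 0,-0.504,0.432,0,-0.109, 0,-0.567,0.486,0,-0.122, 0,-0.63,0.54,0,-0.136]' | tail -6
python3 -m crank '[0,-0.073,0.04,0,-0.014, 0,-0.146,0.08,0,-0.027, 0,-0.22,0.12,0,-0.041, 0,-0.29,0.16,0,-0.054, 0,-0.365,0.2,0,-0.068, 0,-0.44,0.24,0,-0.082, 0,-0.51,0.28,0,-0.095, 0,-0.62,0.34,0,-0.115, 0,-0.73,0.395,0,-0.136, 0,-0.73,0.395,0,-0.136]'
python3 - <<'E'
from h import *
plan([.490,-.052,.14],93.8)
E
```

```text
time_s: 7.9
position: [0.4194, 0.1337, 0.1552]
tcp_rot: [-180.0, 0.1, 57.3]
ft_force: [0.7, 0.1, -3.6]
gripper_width: 0.0629
finger_force: 67.5
time_s: 8.73
position: [0.4422, 0.0715, 0.2215]
tcp_rot: [-179.9, 0.0, 69.5]
ft_force: [-0.1, -0.8, -3.7]
gripper_width: 0.0631
finger_force: 67.5
time_s: 9.57
position: [0.465, 0.0092, 0.2211]
tcp_rot: [-179.9, 0.0, 81.8]
ft_force: [-0.1, 0.1, -4.1]
gripper_width: 0.0626
finger_force: 67.5
time_s: 10.4
position: [0.4883, -0.0539, 0.2211]
tcp_rot: [-179.9, 0.0, 93.9]
ft_force: [0.1, 0.2, -3.8]
gripper_width: 0.0626
finger_force: 67.5
from [ 0.4883 -0.0539  0.2211] [-1.7995e+02  4.0000e-02  9.3940e+01] t 10.4
[0.011, 0.011, 0.507, 0.001]
[0.011, 0.011, 0.507, 0.001]
```

```bash
python3 -m crank '[0,0.022,0.022,0.12,0, 0,0.022,0.022,0.24,0, 0,0.022,0.022,0.36,0, 0,0.022,0.022,0.48,0, 0,0.022,0.022,0.6,0, 0,0.022,0.022,0.72,0, 0,0.022,0.022,0.82,0, 0,0.022,0.022,0.9,0, 0,0.022,0.022,0.95,0, 0,0.022,0.022,0.95,0]' | grep -E 'posi|ft'
python3 -m crank '[0,0,0,0.03,0, 0,0,0,0.06,0, 0,0,0,0.09,0, 0,0,0,0.12,0, 0,0,0,0.14,0, 0,0,0,0.16,0, 0,0,0,0.18,0, 0,0,0,0.2,0, 0,0,0,0.2,0, 0,0,0,0.2,0]'
```

```text
position: [0.4894, -0.0508, 0.1451]
ft_force: [-0.1, 1.0, -3.0]
time_s: 12.07
position: [0.4899, -0.0508, 0.1299]
tcp_rot: [-180.0, -0.0, 94.0]
ft_force: [-0.0, 0.6, -3.8]
gripper_width: 0.0627
finger_force: 67.5
```

```bash
python3 -m crank '[0,0,0,0.012,0, 0,0,0,0.024,0, 0,0,0,0.036,0, 0,0,0,0.036,0, 0,0,0,0.036,0, 0,0,0,0.036,0, 0,0,0,0.036,0, 0,0,0,0.036,0, 0,0,0,0.036,0, 0,0,0,0.036,0]' | grep -E 'posi|ft|rot'
python3 -c "
from h import *
s=snapshot('wrist');cv2.imwrite('pics/w3.png',s['img'][:,:,::-1]);print(state()['ft_force'],state()['torque'])"
```

```text
position: [0.49, -0.0508, 0.1272]
tcp_rot: [180.0, 0.0, 94.0]
ft_force: [0.5, 0.9, -2.2]
[-0.01148368  0.63758594 -1.802697  ] [ 0.00610866 -0.0604044  -0.01624558]
```

View pics/w3.png

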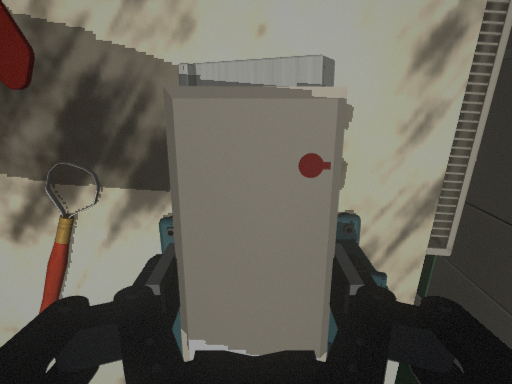

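The wrist view shows the cover over the shelf, with the red dab at (311,165) on the uphill (right) side. The shelf's outer end is visible from (181,65) to (333,57). I'll compare that with the model.

```bash
cat >> h.py <<'E'
BED=np.array([0.4987,-0.1613,0.1012]);BYAW=3.7865
def w(b): return BED+bedR(BYAW).apply(np.array(b)/1000.)
E
python3 - <<'E'
from h import *
s=snapshot("wrist")
print(proj(s,[w((35,200,0)),w((-32,200,8)),w((-35,200,0)),w((-32,200,0))]).round(1))
g=s["img"].astype(int).mean(2)
for r in(62,70,78):print(r,g[r,172:200].astype(int),g[r,322:342].astype(int))
p=state()["position"]
print("edge bed x",bedR(BYAW).inv().apply(p+np.array([.032*np.cos(np.radians(4)),.032*np.sin(np.radians(4)),-.012])-BED)*1000)
E
```

```text
[[331.   54.6]
 [193.5  59.4]
 [197.6  61.1]
 [202.4  60.9]]
62 [157 157 159 158 159 160 159 158 155 152 154 153 153 154 149 151 153 155
 157 158 157 149 151 149 154 152 154 155] [131  95  92  94  97  97  95  95 100  96  97  95 107 161 159 160 162 160
 160 163]
70 [ 97 100  98 101  99  98  96 142 139 140 141 142 144 149 151 125  92  94
  95  94  92  91  89  95 129 139 140 139] [112  95  93  97  99  95  95  95  95  92  95 100 119 158 161 159 158 159
 159 160]
78 [ 98  97 100 100  99  99  95  71  84  83  83  83  80  84  88  93  75  68
  68  69  69  68  67  65  73  83  84  93] [104  93  95  99  97  97  96  96  98  93  95 102 146 159 161 158 160 158
 157 157]
edge bed x [ 33.67874567 110.9244257   -0.24860397]
```

The model matches within about 1.5 mm. I'll shift 2 mm uphill for fence clearance, then open gradually so the cover tips onto the shelf.

```bash
python3 -m crank '[0,0,0.012,-0.012,0, 0,0,0.025,-0.014,0, 0,0,0.025,-0.012,0, 0,0,0.025,-0.012,0, 0.72,0,0.025,-0.012,0, 0.74,0,0.025,-0.012,0, 0.76,0,0.025,-0.012,0, 0.77,0,0.025,-0.012,0, 0.78,0,0.025,-0.012,0, 0.79,0,0.025,-0.012,0]'
python3 -m crank '[0.8,0,0,0,0, 0.81,0,0,0,0, 0.82,0,0,0,0, 0.83,0,0,0,0, 0.84,0,0,0,0, 0.85,0,0,0,0, 0.86,0,0,0,0, 0.87,0,0,0,0, 0.88,0,0,0,0, 0.89,0,0,0,0]'
python3 -m crank '[0.9,0,0,0,0, 0.91,0,0,0,0, 0.92,0,0,0,0, 0.93,0,0,0,0, 0.94,0,0,0,0, 0.95,0,0,0,0, 0.96,0,0,0,0, 0.97,0,0,0,0, 0.98,0,0,0,0, 1,0,0,0,0]'
python3 -c "
from h import *
s=snapshot('wrist');cv2.imwrite('pics/w4.png',s['img'][:,:,::-1])"
```

```text
time_s: 13.83
position: [0.4919, -0.0508, 0.1282]
tcp_rot: [180.0, 0.0, 94.0]
ft_force: [-1.4, -0.5, -0.6]
gripper_width: 0.0677
finger_force: 0.7
time_s: 14.67
position: [0.4919, -0.0507, 0.1281]
tcp_rot: [-180.0, -0.0, 94.0]
ft_force: [-1.8, -0.4, -0.9]
gripper_width: 0.0758
finger_force: 0.7
time_s: 15.5
position: [0.492, -0.0507, 0.1281]
tcp_rot: [180.0, 0.0, 94.0]
ft_force: [0.3, 0.0, -0.3]
gripper_width: 0.0854
finger_force: 0.0
```

View pics/w4.png

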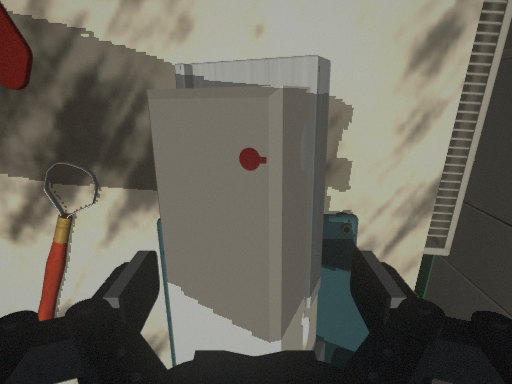

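The cover now lies on the slope: dab at (249,159), uphill top edge from (268,95) to (272,338), and downhill top edge near (152,92). I'll check its pose in the bed frame.

```bash
cat >> h.py <<'E'
def onbed(s,uv,z): # intersect pixel ray with bed plane z (mm) -> bed coords mm
    M=cv2.Rodrigues(s["rvec"])[0];c=-M.T@s["tvec"].ravel();d=M.T@np.linalg.inv(s["mtx"])@np.r_[uv,1.]
    B=bedR(BYAW).inv();c=B.apply(c-BED)*1000;d=B.apply(d);return c+d*(z-c[2])/d[2]
E
python3 - <<'E'
from h import *
s=snapshot("wrist");a=s["img"].astype(int);m=(a[...,0]>a[...,1]*2)&(a[...,0]>60);m[:,:230]=0;m[:120]=0;m[220:]=0;m[:,258:]=0
v,u=np.nonzero(m);print("dab",u.mean(),v.mean(),onbed(s,(u.mean(),v.mean()),40))
for uv in[(152,94),(268,97),(283,88),(273,335),(171,280)]:print(uv,onbed(s,uv,40).round(1))
g=a.mean(2).astype(int)
for r in(130,240):print(r,g[r,145:180],g[r,262:325])
for b in[(32,185,37),(-32,185,37),(29,185,40),(32,35,37)]:print(b,proj(s,w(b)).round(0))
E
```

```text
dab 248.78181818181818 158.46363636363637 [ 16.32954421 158.91984003  40.        ]
(152, 94) [-29.9 183.3  40. ]
(268, 97) [ 24.2 182.2  40. ]
(283, 88) [ 29.9 185.3  40. ]
(273, 335) [28.2 79.5 40. ]
(171, 280) [-27.8  93.   40. ]
130 [ 86  85  84  86  81  78  89 109 109 107 109 108 109 109 109 109 110 107
 107 111 110 110 109 108 108 109 108 111 109 108 107 109 110 108 109] [109 110 109 108 110 107 113 119 119 121 118 117 118 118 118 120 119 117
 116 117 107  88  88  90  88  89  88  89  89  91  87  87  90  88  89  89
  90  88  91  88  90  93  94  94  92  91  92  91  92  90  90  90  95  88
  77  75  77  78  78  78  75  79  78]
240 [167 169 170 171 170 171 170 170 170 169 170 169 164 134  64  71  75  80
 101 109 110 111 110 108 109 109 108 110 110 110 111 109 109 107 112] [109 109 111 109 109 108 111 114 118 118 118 118 118 118 119 119 118 118
 118 115  88  89  87  87  87  88  87  88  87  89  88  86  89  87  89  90
  88  88  88  88  89  86  89  89  90  89  92  91  94  89  74  74  75  77
  75  73  75  72  71  73  58  38  37]
(32, 185, 37) [[291.  89.]]
(-32, 185, 37) [[153.  90.]]
(29, 185, 40) [[281.  89.]]
(32, 35, 37) [[281. 409.]]
```

Run:
```python
from h import *
s=snapshot("wrist");g=s["img"].astype(int).mean(2).astype(int)
for r in(110,130,200):print(r,g[r,300:345])
for r in(60,66,75):print(r,g[r,168:200],g[r,308:335])
for uv in[(316,130),(328,75),(329.5,62),(312,240)]:print(uv,onbed(s,uv,0).round(1))
for uv in[(181,65),(176,66)]:print(uv,onbed(s,uv,8).round(1))
# predicted columns for cover resting properly (x=0) at y=160 : bottom edge, side top
for x in(0,-3):
  for b in[(32+x,160,0),(32+x,160,40),(20+x,158,40),(-32+x,160,40)]:print(x,b,proj(s,w(b)).round(1))
# on-fence case: rotated about uphill bottom edge by asin(8/64)
```

```text
110 [ 88  89  89  88  90  89  89  89  89  89  90  94  90  89  95  98  83  76
  75  78  79  79  78  77  76  79  78  77  88 107 106 106 105 104 103 104
 103 103 105 105 102 102 102 105 105]
130 [ 87  88  90  95  93  93  93  91  91  92  92  93  89  93  93  87  76  76
  77  79  77  78  76  77  76  75  75  84  95  95  97  99 102 102 102 101
 105 107 103 103 105 104 116 166 167]
200 [ 87  86  90  88  89  88  89  90  93  90  90  94  96  76  73  75  75  75
  77  77  78  75  74  75  89 102 103 102 104 106 123 164 164 166 166 166
 167 165 165 164 163 163 161 163 162]
60 [170 169 168 171 171 169 169 170 170 171 170 170 169 170 167 169 169 169
 170 169 170 170 169 170 170 170 171 170 171 171 171 171] [153 149 150 151 150 152 151 152 155 153 108  99 101 102 105 100 104 101
 104  98  99 116 150 171 171 170 173]
66 [104 105 103 105 105 105 104 147 150 151 151 146 102 154 155 105 106  98
 100 103 100  98  93 102 124 151 150 149 150 152 150 156] [151 150 147 150 150 153 151 151 153 147 104  96 101 103 103 106 103 102
 102 102 101 106 128 171 169 172 172]
75 [107 106 106 109 106 107 101  81  89  87  88  89  90  91  93  99  85  73
  73  74  75  74  71  72  74  88  97 143 147 144 145 147] [151 151 150 151 152 152 151 152 154 129 101  97 102 103 102 104 103 102
 103 101 103 109 156 170 169 170 171]
(316, 130) [ 32.3 167.2   0. ]
(328, 75) [ 36.4 191.6   0. ]
(329.5, 62) [ 36.7 197.    0. ]
(312, 240) [ 33.4 110.5   0. ]
(181, 65) [-37.7 197.7   8. ]
(176, 66) [-40.9 197.3   8. ]
0 (32, 160, 0) [[314.5 145.1]]
0 (32, 160, 40) [[286.4 158.9]]
0 (20, 158, 40) [[257.3 161.5]]
0 (-32, 160, 40) [[153.  147.7]]
-3 (29, 160, 0) [[308.4 144.7]]
-3 (29, 160, 40) [[278.9 158.3]]
-3 (17, 158, 40) [[250.3 160.9]]
-3 (-35, 160, 40) [[147.8 147.2]]
```

The shelf's uphill edge is at col 317.7 and the fence's inner edge is at col 183. The true bed therefore sits about 4 mm downhill of my model, and the cover is 2–3 mm off the fence. I'll pull the uphill finger gently downhill to seat it.

```bash
python3 -m crank '[1,0,-0.05,0,0, 1,0,-0.1,0,0, 1,0,-0.12,0,0, 1,0,-0.13,0,0, 1,0,-0.14,0,0, 1,0,-0.15,0,0, 1,0,-0.16,0,0, 1,0,-0.16,0,0, 1,0,-0.16,0,0, 1,0,-0.16,0,0]' | grep -E 'posi|ft'
python3 -m crank '[1,0,-0.01,0,0, 1,0,-0.02,0,0, 1,0,-0.03,0,0, 1,0,-0.03,0,0, 1,0,-0.04,0,0, 1,0,-0.05,0,0, 1,0,-0.06,0,0, 1,0,-0.06,0,0, 1,0,-0.06,0,0, 1,0,-0.06,0,0]' | grep -E 'posi|ft'
```

```text
position: [0.4792, -0.0516, 0.1281]
ft_force: [-0.0, -0.0, -0.8]
position: [0.4744, -0.0519, 0.1281]
ft_force: [-0.1, -0.2, -0.7]
```

```bash
python3 -m crank '[1,0,-0.01,0,0, 1,0,-0.02,0,0, 1,0,-0.03,0,0, 1,0,-0.04,0,0, 1,0,-0.04,0,0, 1,0,-0.04,0,0, 1,0,-0.04,0,0, 1,0,-0.04,0,0, 1,0,-0.04,0,0, 1,0,-0.04,0,0]' | grep -E 'posi|ft'
python3 - <<'E'
from h import *
s=snapshot("wrist");g=s["img"].astype(int).mean(2).astype(int)
for r in(62,):print(r,g[r,160:230],g[r,320:370])
for r in(130,240):print(r,g[r,150:200],g[r,280:370])
E
```

```text
position: [0.4712, -0.0521, 0.1281]
ft_force: [-0.4, 0.2, -0.3]
62 [ 97  95  98 101  99 100 101 100  99  98 108 158 158 160 166 169 169 168
 167 166 164 165 163 163 166 166 168 168 171 169 171 170 170 172 172 172
 172 172 173 172 173 175 173 174 173 173 173 173 174 172 170 172 173 174
 172 172 173 171 172 168 167 169 166 168 167 170 173 172 174 173] [154 154 156 157 157 155 155 154 152 156 157 156 154 156 158 155 154 151
 150 149 153 154 154 154 155 157 157 157 157 160 160 161 160 158 155 154
 153 153 154 155 155 153 152 158 142 103 106 107 104 105]
130 [ 54  52  56  55  57  58  56  58  65  67  71  76  78  83  84  85  84  84
  87  88  87  88  85  83  85  83  81  81  78  79  78  80  80  82  81  79
  77  80  76  74  76  72  68  70  67  68  69  73  89 111] [111 114 110 114 112 112 111 109 112 111 112 112 111 112 112 110 112 111
 111 114 110 110 110 110 112 110 112 110 111 110 110 111 113 113 111 111
 111 111 112 112 111 110 112 110 112 119 119 120 120 120 119 118 119 118
 119 120 119 116  98  91  90  90  91  90  90  91  93  93  92  94  95  94
  93  92  95  91  96  95  98  96  79  83  81  82  81  93 150 170 171 170]
240 [171 170 171 171 171 171 172 172 171 171 172 171 172 173 172 171 171 171
 172 172 172 173 172 172 173 173 172 170 173 172 171 169 131  65  70  77
  87  89  87  87  87  87  87  84  88  87  87  85  85  87] [110 111 111 109 111 112 112 111 112 111 111 111 111 112 111 111 111 111
 111 112 111 112 108 110 112 111 110 110 110 113 111 112 112 111 110 110
 109 107 111 112 119 119 117 118 120 118 116 118 118 119 118 115  88  89
  89  89  91  90  89  90  91  89  92  89  89  90  90  94  92  93  94  86
  72  77  76  74  74  63  41  37  38  38  40  41  41  43  39  42  39  39]
```

```bash
python3 -m crank '[1,0,-0.01,0,0, 1,0,-0.02,0,0, 1,0,-0.03,0,0, 1,0,-0.04,0,0, 1,0,-0.04,0,0, 1,0,-0.04,0,0, 1,0,-0.04,0,0, 1,0,-0.04,0,0, 1,0,-0.04,0,0, 1,0,-0.04,0,0]' | grep -E 'posi|ft'
python3 -m crank '[1,0,-0.01,0,0, 1,0,-0.02,0,0, 1,0,-0.03,0,0, 1,0,-0.03,0,0, 1,0,-0.03,0,0, 1,0,-0.03,0,0, 1,0,-0.03,0,0, 1,0,-0.03,0,0, 1,0,-0.03,0,0, 1,0,-0.03,0,0]' | grep -E 'posi|ft'
```

```text
position: [0.468, -0.0523, 0.1281]
ft_force: [-0.4, -0.7, -0.3]
position: [0.4656, -0.0525, 0.1281]
ft_force: [-0.3, 0.2, 0.2]
```

```bash
python3 -m crank '[1,0,-0.01,0,0, 1,0,-0.02,0,0, 1,0,-0.03,0,0, 1,0,-0.03,0,0, 1,0,-0.03,0,0, 1,0,-0.03,0,0, 1,0,-0.03,0,0, 1,0,-0.03,0,0, 1,0,-0.03,0,0, 1,0,-0.03,0,0]' | grep -E 'posi|ft'
python3 -m crank '[1,0,-0.01,0,0, 1,0,-0.02,0,0, 1,0,-0.03,0,0, 1,0,-0.03,0,0, 1,0,-0.03,0,0, 1,0,-0.03,0,0, 1,0,-0.03,0,0, 1,0,-0.03,0,0, 1,0,-0.03,0,0, 1,0,-0.03,0,0]' | grep -E 'posi|ft'
```

```text
position: [0.4632, -0.0527, 0.1281]
ft_force: [-0.6, -1.0, 0.2]
position: [0.4618, -0.0529, 0.1286]
ft_force: [5.1, 1.5, 3.8]
```

```bash
python3 -m crank '[1,0,-0.01,0,0, 1,0,-0.02,0,0, 1,0,-0.03,0,0, 1,0,-0.03,0,0, 1,0,-0.03,0,0, 1,0,-0.03,0,0, 1,0,-0.03,0,0, 1,0,-0.03,0,0, 1,0,-0.03,0,0, 1,0,-0.03,0,0]' | grep -E 'posi|ft'
python3 - <<'E'
from h import *
s=snapshot("wrist");g=s["img"].astype(int).mean(2).astype(int)
a=s["img"].astype(int)
cv2.imwrite('pics/w5.png',s["img"][:,:,::-1])
for r in(62,):print(r,g[r,330:390])
for r in(130,200):print(r,g[r,330:400])
E
```

```text
position: [0.4609, -0.053, 0.1294]
ft_force: [7.3, 0.7, 5.1]
62 [158 157 154 154 155 157 162 156 156 158 159 157 158 159 163 164 162 160
 160 159 161 160 160 161 161 162 163 161 158 159 156 156 160 160 161 161
 160 161 161 163 161 165 166 166 164 163 159 159 159 159 159 159 160 159
 158 161 143 106 108 109]
130 [114 113 112 113 113 112 114 112 114 114 111 115 114 114 113 113 114 115
 122 124 123 124 123 124 123 123 125 124 122 124 119  97  97  97  96  96
  96  96  96  96  96  96  97  98  97  98  99  99 103 103  88  84  81  99
 174 177 174 175 174 176 175 176 177 176 176 175 177 177 177 176]
200 [113 113 114 113 113 114 111 114 111 113 113 114 114 119 123 123 123 122
 123 121 122 122 123 122 121 113  96  97  95  96  94  93  94  95  98  96
  94  97  97  98  98  99 100  99  83 101  88 133 169 170 170 171 172 173
 173 174 175 174 173 173 172 173 173 172 171 169 168 166 165 166]
```

View pics/w5.png

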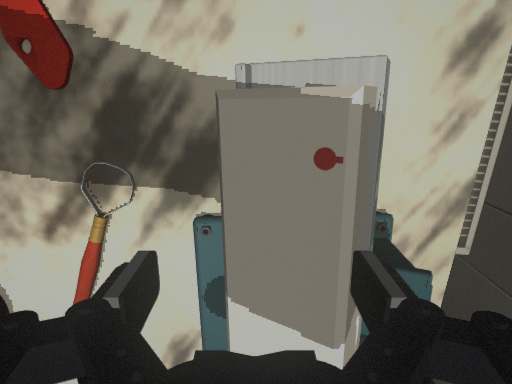

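The cover is seated: about 9 N downhill on it meets firm resistance, well above friction, so the fence holds it. The w5 view agrees, with the dab at (325,159) on the uphill side and the long sides parallel to the shelf. Next I'll back off, lift, close the fingers and go round to the outer end.

```bash
python3 -m crank '[1,0,0.06,0,0, 1,0,0.06,0,0, 1,0,0.06,-0.1,0, 1,0,0.06,-0.25,0, 1,0,0.06,-0.4,0, 1,0,0.06,-0.6,0, 1,0,0.06,-0.75,0, 1,0,0.06,-0.75,0, 1,0,0.06,-0.75,0, 1,0,0.06,-0.75,0]' | grep -E 'posi|ft'
python3 - <<'E'
from h import *
plan([.472,.053,.19],94)
s=snapshot("wrist");a=s["img"].astype(int);m=(a[...,0]>a[...,1]*2)&(a[...,0]>60)
n,l,st,c=cv2.connectedComponentsWithStats(m.astype(np.uint8))
for i in range(1,n):
    if st[i,4]>40:print(st[i],c[i].round(1),onbed(s,c[i],40).round(1))
E
```

```text
position: [0.462, -0.0527, 0.1871]
ft_force: [-0.4, -0.1, 0.4]
from [ 0.462  -0.0527  0.1871] [-1.7987e+02 -1.0000e-02  9.3960e+01] t 23.2
[0.654, 0.108, -0.018, -0.0]
[0.654, 0.108, -0.018, -0.0]
[  43    8   61   83 2838] [74.3 46.5] [-161.1  217.2   40. ]
[298 133  18  14 179] [305.1 139.5] [ 17.2 159.   40. ]
[ 96 217  30  74 735] [112.1 249.3] [-150.3   55.2   40. ]
```

```bash
python3 -m crank '[0,0.2,0.03,0,0, 0,0.4,0.06,0,0, 0,0.6,0.1,0,0, 0,0.8,0.13,0,0, 0,0.98,0.16,0,0, 0,0.98,0.16,0,0, 0,0.98,0.16,0,0, 0,0.98,0.16,0,0, 0,0.98,0.16,0,0, 0,0.98,0.16,0,0]' | grep -E 'posi|ft'
python3 -m crank '[0,0.2,0.03,0,0, 0,0.33,0.05,0,0, 0,0.33,0.05,0.2,0, 0,0.33,0.05,0.4,0, 0,0.33,0.05,0.6,0, 0,0.33,0.05,0.75,0, 0,0.33,0.05,0.85,0, 0,0.33,0.05,0.91,0, 0,0.33,0.05,0.91,0, 0,0.33,0.05,0.91,0]'
```

```text
position: [0.4703, 0.0258, 0.1879]
ft_force: [-0.6, -0.0, 0.4]
time_s: 24.97
position: [0.4729, 0.053, 0.1156]
tcp_rot: [180.0, 0.0, 94.0]
ft_force: [0.6, -0.3, -0.5]
gripper_width: 0.0001
finger_force: 0.0
```

```bash
python3 -m crank '[0,-0.1,0,0,0, 0,-0.2,0,0,0, 0,-0.28,0,0,0, 0,-0.36,0,0,0, 0,-0.44,0,0,0, 0,-0.52,0,0,0, 0,-0.6,0,0,0, 0,-0.68,0,0,0, 0,-0.76,0,0,0, 0,-0.84,0,0,0]' | grep -E 'posi|ft'
python3 -m crank '[0,-0.07,0,0,0, 0,-0.14,0,0,0, 0,-0.2,0,0,0, 0,-0.26,0,0,0, 0,-0.32,0,0,0, 0,-0.38,0,0,0, 0,-0.44,0,0,0, 0,-0.5,0,0,0, 0,-0.55,0,0,0, 0,-0.6,0,0,0]' | grep -E 'posi|ft'
```

```text
position: [0.4786, -0.0142, 0.116]
ft_force: [2.0, 5.1, 1.8]
position: [0.4811, -0.0621, 0.1155]
ft_force: [2.5, 4.1, 1.5]
```

```bash
python3 -m crank '[0,-0.03,0,0,0, 0,-0.06,0,0,0, 0,-0.09,0,0,0, 0,-0.11,0,0,0, 0,-0.13,0,0,0, 0,-0.15,0,0,0, 0,-0.15,0,0,0, 0,-0.15,0,0,0, 0,-0.15,0,0,0, 0,-0.15,0,0,0]' | grep -E 'posi|ft'
```

```text
position: [0.481, -0.0742, 0.1151]
ft_force: [1.2, 1.6, 0.7]
```

```bash
python3 -m crank '[0,-0.012,0,0,0, 0,-0.025,0,0,0, 0,-0.037,0,0,0, 0,-0.05,0,0,0, 0,-0.05,0,0,0, 0,-0.05,0,0,0, 0,-0.05,0,0,0, 0,-0.05,0,0,0, 0,-0.05,0,0,0, 0,-0.05,0,0,0]' | grep -E 'posi|ft'
```

```text
position: [0.4811, -0.0757, 0.1151]
ft_force: [-0.4, 10.2, 3.4]
```

The push stopped with the TCP at bed y ≈ 86, which puts the cover's end at 75, and the force rose to 10 N. It is home against the stop. I'll back off, rise, and verify with the dab.

```bash
python3 -m crank '[0,0.06,0,0,0, 0,0.06,0,-0.1,0, 0,0.06,0,-0.3,0, 0,0.06,0,-0.5,0, 0,0.06,0,-0.7,0, 0,0.06,0,-0.98,0, 0,0.06,0,-0.98,0, 0,0.06,0,-0.98,0, 0,0.06,0,-0.98,0, 0,0.06,0,-0.98,0]' | grep -E 'posi|ft'
cat > dab.py <<'E'
from h import *
s=snapshot("wrist");np.save("last.npy",s,allow_pickle=True);a=s["img"].astype(int);m=(a[...,0]>a[...,1]*2)&(a[...,0]>50)
n,l,st,c=cv2.connectedComponentsWithStats(m.astype(np.uint8))
for i in range(1,n):
    if st[i,4]>15:print(st[i],c[i].round(1),onbed(s,c[i],40).round(1))
print("expect dab",proj(s,w((20,48,40))).round(1))
E
python3 dab.py; python3 -c "
from h import *
plan([.439,-.165,.30],234)"
```

```text
position: [0.4807, -0.0733, 0.1929]
ft_force: [0.1, -0.3, -0.2]
[  25    0   62   67 2459] [58.7 28.6] [-153.9  207.7   40. ]
[  79  195   30   91 1063] [ 93.4 239.7] [-151.1   39.6   40. ]
expect dab [[275.2 274.8]]
from [ 0.4806 -0.0732  0.1927] [-179.89    0.     93.96] t 29.2
[-0.37, -0.199, -0.447, -0.519]
[-0.109, -0.406, -0.447, -0.519]
[0.221, -0.357, -0.447, -0.519]
```

```bash
python3 -m crank '[0.5,0,0,-0.2,-0.08, 0.8,0,0,-0.4,-0.15, 1,0,0,-0.6,-0.23, 1,0,0,-0.8,-0.31, 1,0,0,-0.98,-0.38, 1,0,0,-0.98,-0.46, 1,0,0,-0.98,-0.54, 1,0,0,-0.98,-0.62, 1,0,0,-0.98,-0.7, 1,0,0,-0.98,-0.75]' | grep -E 'posi|ft|rot'
python3 dab.py
python3 - <<'E'
from h import *
plan([.439,-.165,.295],234)
t=snapshot("top");a=t["img"].astype(int);print("top dab exp",proj(t,w((20,48,40))),proj(t,w((17,48,40))))
m=(a[...,0]>a[...,1]*1.5)&(a[...,0]>70);m[:,:290]=0;m[:,375:]=0;m[:165]=0;m[225:]=0
n,l,st,c=cv2.connectedComponentsWithStats(m.astype(np.uint8))
for i in range(1,n):print(st[i],c[i].round(1),onbed(t,c[i],40).round(1))
s=snapshot("scene");a=s["img"].astype(int);print("scene exp",proj(s,w((20,48,40))))
m=(a[...,0]>a[...,1]*1.5)&(a[...,0]>70);m[:,:265]=0;m[:,345:]=0;m[:140]=0;m[215:]=0
n,l,st,c=cv2.connectedComponentsWithStats(m.astype(np.uint8))
for i in range(1,n):print(st[i],c[i].round(1),onbed(s,c[i],40).round(1))
E
```

```text
position: [0.4809, -0.0731, 0.2712]
tcp_rot: [-180.0, -0.1, 161.8]
ft_force: [0.0, -0.0, 0.9]
[  81   33  100   17 1210] [130.2  40.8] [-173.8   21.4   40. ]
[ 445  163   60   56 2440] [476.2 191. ] [ 74.8 249.3  40. ]
[ 69 181  10  21  76] [ 73.1 190.9] [-53.  -78.1  40. ]
[213 211   9  12  75] [217.3 216.1] [19.7 47.  40. ]
[   0  238   68   78 3208] [ 30.9 281.7] [  14.2 -143.2   40. ]
expect dab [[218.5 216. ]]
from [ 0.4809 -0.0731  0.2712] [-1.7997e+02 -9.0000e-02  1.6192e+02] t 30.1
[0.071, -0.627, -0.149, -0.4]
[0.426, -0.466, -0.149, -0.4]
top dab exp [[331.31401015 193.54275091]] [[331.3141966 194.2458074]]
scene exp [[299.52671195 169.20721442]]
[321 152  14  24 230] [327.9 163.1] [ -29.8 -110.1   40. ]
[319 159   1   1   1] [319. 159.] [ 10.4 -88.2  40. ]
[300 169   1   2   2] [300.  169.5] [17.7 47.2 40. ]
[327 206  13   6  31] [333.3 209. ] [-211.1   75.    40. ]
```

The dab measures bed (19.7, 47, 40) from the wrist and (17.7, 47.2) from the scene camera, against (20, 48, 40) at home. The cover is home. Next, move above the knob.

```bash
python3 -m crank '[1,0.03,-0.2,-0.05,-0.08, 1,0.06,-0.4,-0.1,-0.16, 1,0.071,-0.627,-0.149,-0.24, 1,0.071,-0.627,-0.149,-0.32, 1,0.071,-0.627,-0.149,-0.4, 1,0.071,-0.627,-0.149,-0.4, 1,0.071,-0.627,-0.149,-0.4, 1,0.071,-0.627,-0.149,-0.4, 1,0.071,-0.627,-0.149,-0.4, 1,0.071,-0.627,-0.149,-0.4]' | grep -E 'posi|ft|rot'
python3 dab.py
python3 - <<'E'
from h import *
plan([.440,-.165,.295],234)
s=np.load("last.npy",allow_pickle=True).item()
print("knob top exp",proj(s,[w((0,0,154.5)),w((23,0,154.5)),w((-23,0,154.5)),w((0,23,154.5)),w((0,-23,154.5))]).round(0).tolist())
g=cv2.cvtColor(s["img"],cv2.COLOR_RGB2GRAY)
c=proj(s,w((0,0,154.5)))[0].astype(int);
for dv in range(-75,80,10):
    r=c[1]+dv
    if 0<=r<384:print(r,' '.join('%3d'%g[r,k] for k in range(max(0,c[0]-100),min(511,c[0]+100),6)))
E
```

```text
position: [0.4601, -0.1187, 0.2839]
tcp_rot: [180.0, -0.0, -162.6]
ft_force: [-0.1, -0.2, -0.3]
[217   0  81  53 995] [259.7  23.9] [-175.5   15.2   40. ]
[ 400   44   63   38 1604] [431.9  62.4] [-183.8  199.3   40. ]
[   0  126   58   67 2651] [ 23.7 158. ] [   9.5 -159.8   40. ]
[191 142  17  16  68] [199.3 149.7] [-34.7 -12.6  40. ]
[245 216   9  11  63] [248.8 220.4] [19.7 47.  40. ]
[418 294  27  18 198] [434.1 299.8] [ 54.4 234.6  40. ]
expect dab [[249.8 221. ]]
from [ 0.4601 -0.1187  0.2839] [ 1.8000e+02 -1.0000e-02 -1.6259e+02] t 31.1
[0.413, -0.477, -0.138, -0.407]
knob top exp [[193.0, 159.0], [183.0, 197.0], [203.0, 122.0], [232.0, 168.0], [154.0, 149.0]]
83 180 179  57 113  98  91 121 164 180 177 175 179 180 157 103 107 121 152 177 177 178 178 178 178 179 177 182 180 180 179 181 180 145  99
93 178 179  70 111 112 105 177 156 164 177 178 178 177 179 180 153 131 165 174 179 180 179 178 179 180 180 181 179 181 178 178 180 174  81
103 181  64 112 112 114 180 179 169 179 174 158  84  96  94  81  67  59 160 178 180 181 181 182 181 179 179 180 180 177 178 180 172 111  96
113 1
[... 1114 characters left out ...]

193 178 178 180 179 162 182 181 181 182 181 182 181 182  41  34  45  27  42  36  34  29  55  42 122 123 124 123 123 122 122 122 116 101 100
203 180 178 181 166 178 182 182 181 182 181 182 181 129  52  54  53  41  52  46  55  48  38 123 123 122 124 124 123 124 123 122 101  99 100
213 178 179 180 167  67  51  50  62 110 159 179 181  45  51  52  53  53  52  53  52  45 125 123 122 123 123 124 123 125 122 125 101 103 103
223 173 163 177 179 178 179 172  85  86  84  83  79  51  52  53  55  54  54  51  50  37 121 124 124 124 122  60 124 123 125 123 101 102 102
233 171 176 180 179 179 180  86  86  86  86  86  60  61  56  54  58  55  88  52  47 107  58  84  85 124 119 117 118 118 121 102 104 104 102
```

The knob's white cap is centred near (189,158), against (193,159) expected. I'll aim 2 mm further to −y, go over it, descend and grip.

```bash
python3 -m crank '[1,0.14,-0.16,0,-0.08, 1,0.28,-0.33,0,-0.16, 1,0.413,-0.49,0,-0.24, 1,0.42,-0.5,0,-0.32, 1,0.42,-0.5,0,-0.407, 1,0.42,-0.5,0,-0.407, 1,0.42,-0.5,0,-0.407, 1,0.42,-0.5,0,-0.407, 1,0.42,-0.5,0,-0.407, 1,0.42,-0.5,0,-0.407]' | grep -E 'posi|ft|rot'
python3 -c "
from h import *
plan([.440,-.167,.211],234);print(state()['q'])"
```

```text
position: [0.4401, -0.1669, 0.284]
tcp_rot: [180.0, -0.0, -126.0]
ft_force: [-0.9, -0.7, 0.6]
from [ 0.4401 -0.1669  0.284 ] [ 180.     -0.   -125.96] t 31.9
[0.002, 0.0, 0.913, 0.0]
[-2.07628500e+01  2.97778312e+00 -1.40485663e+01  7.29761226e+01
 -3.48251383e-04 -7.47986150e+01]
```

```bash
python3 -m crank '[1,0,0,0.15,0, 1,0,0,0.3,0, 1,0,0,0.45,0, 1,0,0,0.6,0, 1,0,0,0.75,0, 1,0,0,0.91,0, 1,0,0,0.91,0, 0,0,0,0.91,0, 0,0,0,0.91,0, 0,0,0,0.91,0]' | grep -vE 'time'
python3 -m crank '[0,0,0,0,0, 0,0,0,0,0, 0,0,0,0,0, 0,0,0,0,0, 0,0,0,0,0, 0,0,0,0,0.05, 0,0,0,0,0.1, 0,0,0,0,0.15, 0,0,0,0,0.2, 0,0,0,0,0.25]'
python3 -c "
from h import *
print(state()['torque'])"
```

```text
position: [0.4403, -0.1671, 0.2122]
tcp_rot: [-180.0, 0.0, -125.9]
ft_force: [-10.0, 4.3, 19.4]
gripper_width: 0.052
finger_force: 28.0
time_s: 33.55
position: [0.4415, -0.1655, 0.2108]
tcp_rot: [179.9, 0.2, -148.6]
ft_force: [5.6, 6.0, -10.7]
gripper_width: 0.0471
finger_force: 63.2
[ 1.05791841 -1.71161167  0.14604264]
```

```bash
python3 -m crank '[0,0,0,0,0.075, 0,0,0,0,0.15, 0,0,0,0,0.225, 0,0,0,0,0.3, 0,0,0,0,0.375, 0,0,0,0,0.45, 0,0,0,0,0.525, 0,0,0,0,0.6, 0,0,0,0,0.675, 0,0,0,0,0.75]'
python3 -c "
from h import *
print(state()['torque'])"
```

```text
time_s: 34.38
position: [0.4409, -0.1615, 0.2142]
tcp_rot: [179.2, -0.2, 144.1]
ft_force: [-9.3, 15.3, 22.4]
gripper_width: 0.0444
finger_force: 104.4
[ 6.42202647 -0.06211759  1.63150902]
```

```bash
cat > mark.py <<'E'
from h import *
def mark(s,name):
    c=proj(s,w((0,0,154.5)))[0];a=s["img"].astype(int)
    m=(a[...,0]>a[...,1]*1.5)&(a[...,0]>60)
    n,l,st,cc=cv2.connectedComponentsWithStats(m.astype(np.uint8))
    print(name,"exp",c.round(0))
    for i in range(1,n):
        if np.linalg.norm(cc[i]-c)<45 and st[i,4]>2:
            b=onbed(s,cc[i],154.5);print(st[i],cc[i].round(1),b.round(1),"ang",np.degrees(np.arctan2(b[1],b[0])).round(0))
            v,u=np.nonzero(l==i);P=np.array([onbed(s,(x,y),154.5)[:2] for x,y in zip(u,v)]);d=np.linalg.svd(P-P.mean(0),full_matrices=False)[2][0];print(" axis",np.degrees(np.arctan2(d[1],d[0])).round(0))
E
python3 -c "
from mark import *
mark(np.load('last.npy',allow_pickle=True).item(),'old')
mark(snapshot('wrist'),'w');mark(snapshot('top'),'t');mark(snapshot('scene'),'s');d=np.load('ts.npy',allow_pickle=True).item();mark(d['t'],'t0');mark(d['s'],'s0')"
```

```text
old exp [193. 159.]
[220 135   3   4   4] [221.  136.5] [-16.8  12.5 154.5] ang 143.0
 axis 44.0
[190 142  19  16  81] [199.1 149.7] [ -6.    2.  154.5] ang 161.0
 axis -37.0
w exp [240. 275.]
[238 270  30  11 171] [252.4 275.4] [  3.2   4.1 154.5] ang 52.0
 axis -114.0
t exp [349. 206.]
[326 238  13   4  24] [332.3 239.5] [-135.3   64.8  154.5] ang 154.0
 axis -109.0
s exp [320. 152.]
[321 152  14  24 225] [328.  163.4] [-62.8  19.4 154.5] ang 163.0
 axis 119.0
t0 exp [349. 206.]
[378 182  19  17 228] [387.5 189.8] [  57.  -146.3  154.5] ang -69.0
 axis -63.0
[326 237  25   9  58] [338.3 241.2] [-143.9   41.2  154.5] ang 164.0
 axis -110.0
s0 exp [320. 152.]
[321 152  14  24 229] [327.8 163. ] [-60.8  18.6 154.5] ang 163.0
 axis 119.0
```

The red mark turned clockwise by about 77° with the stroke, so the grip works. I'll regrip, recentre by 4 mm, and repeat in 71° strokes.

```bash
python3 -m crank '[1,0,0,0,0, 1,0,0,0,0, 1,0,0,0,0, 1,0.02,0.048,0,-0.07, 1,0.02,0.048,0,-0.15, 1,0.02,0.048,0,-0.23, 1,0.02,0.048,0,-0.31, 1,0.02,0.048,0,-0.39, 1,0.02,0.048,0,-0.47, 1,0.02,0.048,0,-0.55]' | grep -E 'posi|ft|rot|width'
python3 -m crank '[1,0,0,0,-0.08, 1,0,0,0,-0.16, 1,0,0,0,-0.24, 1,0,0,0,-0.28, 0,0,0,0,-0.28, 0,0,0,0,-0.28, 0,0,0,0,-0.28, 0,0,0,0,-0.28, 0,0,0,0,-0.28, 0,0,0,0,-0.28]'
python3 -c "
from mark import *
mark(snapshot('wrist'),'w')"
python3 -m crank '[0,0,0,0,0.075, 0,0,0,0,0.15, 0,0,0,0,0.225, 0,0,0,0,0.3, 0,0,0,0,0.375, 0,0,0,0,0.45, 0,0,0,0,0.525, 0,0,0,0,0.6, 0,0,0,0,0.68, 0,0,0,0,0.76]'
python3 -c "
from mark import *
mark(snapshot('wrist'),'w');print(state()['torque'])"
```

```text
position: [0.4413, -0.1633, 0.2112]
tcp_rot: [-180.0, 0.0, -166.3]
ft_force: [-0.6, -0.4, -0.3]
gripper_width: 0.0854
time_s: 36.2
position: [0.4423, -0.1645, 0.2126]
tcp_rot: [-179.7, 0.0, -141.6]
ft_force: [-0.9, -3.2, 4.5]
gripper_width: 0.048
finger_force: 58.7
w exp [269. 272.]
[265 273  21  28 168] [275.2 286.2] [  3.3   5.2 154.5] ang 58.0
 axis 66.0
time_s: 37.08
position: [0.4434, -0.1627, 0.2134]
tcp_rot: [179.8, 0.2, 150.0]
ft_force: [-1.2, -3.2, 11.6]
gripper_width: 0.0439
finger_force: 94.1
w exp [240. 268.]
[236 274  22  28 173] [246.4 287.3] [  7.6  -1.5 154.5] ang -11.0
 axis 9.0
[ 2.01674644 -1.14169351  1.17512153]
```

```bash
python3 -m crank '[1,0,0,0,0, 1,0,0,0,0, 1,0,0,0,0, 1,0,0.02,0,-0.07, 1,0,0.02,0,-0.15, 1,0,0.02,0,-0.23, 1,0,0.02,0,-0.31, 1,0,0.02,0,-0.39, 1,0,0.02,0,-0.47, 1,0,0.02,0,-0.55]' | grep -E 'posi|rot|width'
python3 -m crank '[1,0,0,0,-0.08, 1,0,0,0,-0.16, 1,0,0,0,-0.22, 1,0,0,0,-0.22, 0,0,0,0,-0.22, 0,0,0,0,-0.22, 0,0,0,0,-0.22, 0,0,0,0,-0.22, 0,0,0,0,-0.22, 0,0,0,0,-0.22]' | grep -E 'posi|rot|width|ft'
python3 -c "
from mark import *
mark(snapshot('wrist'),'w');print(state()['torque'])"
python3 -m crank '[0,0,0,0,0.075, 0,0,0,0,0.15, 0,0,0,0,0.225, 0,0,0,0,0.3, 0,0,0,0,0.375, 0,0,0,0,0.45, 0,0,0,0,0.525, 0,0,0,0,0.6, 0,0,0,0,0.68, 0,0,0,0,0.76]'
python3 -c "
from mark import *
mark(snapshot('wrist'),'w');print(state()['torque'])"
```

```text
position: [0.4418, -0.1613, 0.211]
tcp_rot: [180.0, -0.0, -160.2]
gripper_width: 0.0855
position: [0.4434, -0.1635, 0.2128]
tcp_rot: [-179.7, 0.0, -140.8]
ft_force: [0.3, -3.8, 5.2]
gripper_width: 0.0477
w exp [269. 269.]
[249 270  18  31 187] [257.5 284.9] [  7.6  -0.6 154.5] ang -4.0
 axis 8.0
[-1.18164443 -0.35565625 -0.14493573]
time_s: 39.68
position: [0.4456, -0.1637, 0.2127]
tcp_rot: [180.0, 0.5, 150.7]
ft_force: [5.7, -12.5, 0.6]
gripper_width: 0.0444
finger_force: 95.7
w exp [239. 264.]
[222 271  14  31 171] [228.6 285.5] [  5.2  -8.1 154.5] ang -57.0
 axis -48.0
[-0.08008936 -2.54104542  1.33195859]
```

```bash
python3 -m crank '[1,0,0,0,0, 1,0,0,0,0, 1,0,0,0,0, 1,-0.04,0,0,-0.07, 1,-0.04,0,0,-0.15, 1,-0.04,0,0,-0.23, 1,-0.04,0,0,-0.31, 1,-0.04,0,0,-0.39, 1,-0.04,0,0,-0.47, 1,-0.04,0,0,-0.55]' | grep -E 'posi|rot|width'
python3 -m crank '[1,0,0,0,-0.08, 1,0,0,0,-0.16, 1,0,0,0,-0.22, 1,0,0,0,-0.22, 0,0,0,0,-0.22, 0,0,0,0,-0.22, 0,0,0,0,-0.22, 0,0,0,0,-0.22, 0,0,0,0,-0.22, 0,0,0,0,-0.22]' | grep -E 'posi|rot|width|ft'
python3 -c "
from mark import *
mark(snapshot('wrist'),'w');print(state()['torque'])"
python3 -m crank '[0,0,0,0,0.075, 0,0,0,0,0.15, 0,0,0,0,0.225, 0,0,0,0,0.3, 0,0,0,0,0.375, 0,0,0,0,0.45, 0,0,0,0,0.525, 0,0,0,0,0.6, 0,0,0,0,0.68, 0,0,0,0,0.76]'
python3 -c "
from mark import *
mark(snapshot('wrist'),'w');print(state()['torque'])"
```

```text
position: [0.4445, -0.1628, 0.2111]
tcp_rot: [180.0, -0.0, -159.4]
gripper_width: 0.0854
position: [0.4446, -0.1629, 0.2123]
tcp_rot: [-180.0, 0.0, -140.0]
ft_force: [-4.0, 2.2, 8.5]
gripper_width: 0.048
w exp [270. 267.]
[233 264  31  11 182] [248.2 268.9] [  5.3  -7.2 154.5] ang -54.0
 axis -48.0
[ 0.26054815  0.6030781  -0.15352842]
time_s: 42.28
position: [0.4471, -0.1644, 0.2123]
tcp_rot: [180.0, 0.3, 151.5]
ft_force: [-7.8, -11.4, 25.8]
gripper_width: 0.0443
finger_force: 102.2
w exp [239. 260.]
[203 263  29  13 169] [216.9 269.1] [ -1.4  -9.8 154.5] ang -98.0
 axis -103.0
[ 0.34853128 -1.21838456  1.35443644]
```

```bash
python3 -m crank '[1,0,0,0,0, 1,0,0,0,0, 1,0,0,0,0, 1,-0.02,0,0,-0.07, 1,-0.02,0,0,-0.15, 1,-0.02,0,0,-0.23, 1,-0.02,0,0,-0.31, 1,-0.02,0,0,-0.39, 1,-0.02,0,0,-0.47, 1,-0.02,0,0,-0.55]' | grep -E 'posi|rot|width'
python3 -m crank '[1,0,0,0,-0.08, 1,0,0,0,-0.16, 1,0,0,0,-0.22, 1,0,0,0,-0.22, 0,0,0,0,-0.22, 0,0,0,0,-0.22, 0,0,0,0,-0.22, 0,0,0,0,-0.22, 0,0,0,0,-0.22, 0,0,0,0,-0.22]' | grep -E 'posi|rot|width|ft'
python3 -c "
from mark import *
mark(snapshot('wrist'),'w');print(state()['torque'])"
python3 -m crank '[0,0,0,0,0.075, 0,0,0,0,0.15, 0,0,0,0,0.225, 0,0,0,0,0.3, 0,0,0,0,0.375, 0,0,0,0,0.45, 0,0,0,0,0.525, 0,0,0,0,0.6, 0,0,0,0,0.68, 0,0,0,0,0.76]'
python3 -c "
from mark import *
mark(snapshot('wrist'),'w');print(state()['torque'])"
```

```text
position: [0.4459, -0.1635, 0.211]
tcp_rot: [180.0, 0.0, -158.6]
gripper_width: 0.0854
position: [0.4452, -0.1628, 0.2122]
tcp_rot: [179.9, 0.0, -139.3]
ft_force: [-6.7, 5.6, 11.2]
gripper_width: 0.048
w exp [271. 266.]
[243 239  25  25 174] [254.7 251.2] [ -1.1  -8.9 154.5] ang -97.0
 axis 80.0
[ 0.82684677  1.10163709 -0.21096505]
time_s: 44.88
position: [0.4486, -0.1645, 0.2116]
tcp_rot: [179.9, 0.3, 152.2]
ft_force: [5.2, -10.5, -3.5]
gripper_width: 0.0441
finger_force: 86.5
w exp [238. 258.]
[205 239  27  23 173] [218.4 250. ] [ -6.4  -5.7 154.5] ang -138.0
 axis 25.0
[ 0.94203628 -2.1851509   1.56189481]
```

```bash
python3 -m crank '[1,0,0,0,0, 1,0,0,0,0, 1,0,0,0,0, 1,0,0,0,-0.07, 1,0,0,0,-0.15, 1,0,0,0,-0.23, 1,0,0,0,-0.31, 1,0,0,0,-0.39, 1,0,0,0,-0.47, 1,0,0,0,-0.55]' | grep -E 'posi|rot|width'
python3 -m crank '[1,0,0,0,-0.08, 1,0,0,0,-0.16, 1,0,0,0,-0.22, 1,0,0,0,-0.22, 0,0,0,0,-0.22, 0,0,0,0,-0.22, 0,0,0,0,-0.22, 0,0,0,0,-0.22, 0,0,0,0,-0.22, 0,0,0,0,-0.22]' | grep -E 'posi|rot|width|ft'
python3 -c "
from mark import *
mark(snapshot('wrist'),'w');print(state()['torque'])"
python3 -m crank '[0,0,0,0,0.075, 0,0,0,0,0.15, 0,0,0,0,0.225, 0,0,0,0,0.3, 0,0,0,0,0.375, 0,0,0,0,0.45, 0,0,0,0,0.525, 0,0,0,0,0.6, 0,0,0,0,0.68, 0,0,0,0,0.76]'
python3 -c "
from mark import *
mark(snapshot('wrist'),'w');print(state()['torque'])"
```

```text
position: [0.446, -0.1635, 0.2112]
tcp_rot: [180.0, 0.0, -157.9]
gripper_width: 0.0854
position: [0.4451, -0.1627, 0.2122]
tcp_rot: [179.9, 0.1, -138.5]
ft_force: [-6.9, 5.8, 11.8]
gripper_width: 0.0481
w exp [272. 266.]
[266 230  10  32 180] [270.2 245.9] [ -6.1  -4.9 154.5] ang -141.0
 axis 27.0
[ 0.89568709  1.14652111 -0.23011243]
time_s: 47.48
position: [0.4486, -0.1644, 0.2118]
tcp_rot: [179.9, 0.3, 153.0]
ft_force: [5.0, -9.3, -2.1]
gripper_width: 0.0442
finger_force: 82.3
w exp [238. 258.]
[230 227   6  32 188] [232.6 242.2] [ -6.3   0.7 154.5] ang 174.0
 axis -28.0
[ 1.09369818 -2.03721439  1.63450888]
```

The knob has turned about 351° (6.1 rad) in total. The worst case to the first click is about 5.1 rad, so the clutch has clicked. I'll release and retreat straight up.

```bash
python3 -m crank '[1,0,0,0,0, 1,0,0,0,0, 1,0,0,0,0, 1,0,0,0,0, 1,0,0,-0.15,0, 1,0,0,-0.3,0, 1,0,0,-0.5,0, 1,0,0,-0.7,0, 1,0,0,-0.95,0, 1,0,0,-0.95,0]' | grep -E 'posi|rot|width|ft'
python3 -m crank '[1,0.2,0.2,-0.2,0, 1,0.4,0.4,-0.3,0, 1,0.6,0.6,-0.3,0, 1,0.6,0.6,-0.3,0, 1,0.6,0.6,-0.3,0, 1,0.6,0.6,-0.3,0, 1,0.6,0.6,-0.3,0, 1,0.6,0.6,-0.3,0, 1,0.6,0.6,-0.3,0, 1,0.6,0.6,-0.3,0]'
python3 dab.py
python3 - <<'E'
from mark import *
mark(snapshot("wrist"),"w")
s=snapshot("scene");a=s["img"].astype(int);print("scene exp",proj(s,w((20,48,40))))
m=(a[...,0]>a[...,1]*1.3)&(a[...,0]>70);m[:,:290]=0;m[:,312]=0;m[:160]=0;m[180:]=0
n,l,st,c=cv2.connectedComponentsWithStats(m.astype(np.uint8))
for i in range(1,n):print(st[i],c[i].round(1),onbed(s,c[i],40).round(1))
d=np.load("ts.npy",allow_pickle=True).item()
# foot region in scene: column of grey below the arm, before vs now
for k in range(150,182,2):print(k,d["s"]["img"][k,302:322].mean(1).astype(int) if 0 else d["s"]["img"][k,302:322].astype(int).mean(1).astype(int),a[k,302:322].mean(1).astype(int))
E
```

```text
position: [0.4476, -0.1642, 0.2907]
tcp_rot: [179.9, 0.3, 153.2]
ft_force: [-0.0, -0.2, 0.5]
gripper_width: 0.0855
time_s: 49.2
position: [0.4248, -0.0999, 0.311]
tcp_rot: [-180.0, -0.0, 153.2]
ft_force: [0.5, -0.1, -0.2]
gripper_width: 0.0852
finger_force: 0.0
[292   0  39  26 748] [308.6  11.2] [-178.1  196.4   40. ]
[129  84  85  25 845] [170.4  96.1] [-182.6   18.3   40. ]
[ 467  154   45   52 1672] [493.3 181.5] [ 65.7 251.6  40. ]
[271 237   8  10  56] [274.8 241.1] [19.7 46.9 40. ]
[177 239   2  17  33] [177.5 246.8] [-25.  -51.9  40. ]
expect dab [[275.8 240.9]]
w exp [181. 255.]
[180 225   4   1   4] [181.5 225. ] [-19.2  10.3 154.5] ang 152.0
 axis 62.0
[176 238   4  18  57] [177.3 246.9] [ -6.6   0.2 154.5] ang 178.0
 axis -24.0
scene exp [[299.52671195 169.20721442]]
[320 160  15  16 164] [327.3 166.6] [-41.7 -90.5  40. ]
[299 169   2   2   3] [299.7 169.3] [19.2 47.9 40. ]
150 [ 62  67 104 108 127  96  90 107 115 126 163 189 189 130  73  56 156 241
 246 226] [ 60  69 105 107 128  94  90 106 115 124 162 188 189 130  66  53 164 241
 246 226]
152 [ 64  94 106  80  88 103 10
[... 1818 characters left out ...]
03 103 118
 134 116]
174 [171 165 165 165 165 165 162 144 144 236 247 242 243 246 212 227 195 107
 113  90] [164 165 164 165 164 236 245 204 177 161 146 130 111 104  95 135 124  84
 109  84]
176 [242 187 163 153 147 136 131 149 233 242 236 227 205 229 128  89  93 134
 198 204] [166 165 164 165 165 162 162 208 179 125 103 109 151 145  93  88  88 130
 197 202]
178 [197 187 154 154 160 162 166 157 153 152 142 105  90  85  79  93 157 219
 226 223] [166 170 165 162 150 132 117 101 108 123 137  99  87  80  76  89 156 218
 223 222]
180 [246 247 246 236 212 183 175 142 116  94  84  81  77  79  96 222 227 225
 226 225] [128 145 155 123 104 112 124 132 113  92  79  77  74  72  91 220 226 224
 224 224]
```

The dab still reads bed (19.7, 46.9) and (19.2, 47.9), so the cover is home. The robot is clear of everything, so I'll hand in.

```bash
python3 -c "
from cell import sign_off;print(sign_off())"
```

```text
the job is handed in; nothing more can be done
None
```

I handed the job in at about 49 s. The cover's red dab measured within about 1 mm of its home position after release. The knob was turned about 351° clockwise, past the worst-case click point (about 295°), so I take the clutch to have clicked, though I had no direct click or foot-contact reading. The robot let go and is clear of everything.

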